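Stack the filters on the microscope illuminator's light exit

TASK

Load the microscope illuminator with its filters in light-path order, one on top of another on the round light exit: first the pale green heat filter, then the white frosted one, then the blue one, and the dark grey one on top. Each must be let go fully home and level in the socket below it before the next is added; handle them gently, as they are glass and must not be dropped. Leave the spare amber filter, the bottle, the post and the screwdriver where they are.

Things in the scene. Friction and masses are not known exactly. Their poses are not given: they have to be found in the camera images.
- heat_filter: Black round cell, 54 mm wide, 22 mm tall, with pale green heat-absorbing glass, loose, upright on a 4 mm mat, 25 mm or more from the next. Origin: centre of underside, z up. 0-6 mm tapered spigot (36 to 43 mm wide); 6-22 mm straight body, grip here; in its top a tapered socket 7 mm deep, 46 mm wide at the rim, glass floor. The spigot centres itself in a socket from 3 mm off (1 mm play).
- frosted_filter: Black round cell, 54 mm wide, 22 mm tall, with white frosted glass, loose, upright on a 4 mm mat, 25 mm or more from the next. Origin: centre of underside, z up. Same form as the heat filter: spigot 0-6 mm, straight body to grip 6-22 mm, socket in its top. Cells are round: yaw does not matter.
- blue_filter: Black round cell, 54 mm wide, 22 mm tall, with blue daylight glass, loose, upright on a 4 mm mat, 25 mm or more from the next. Origin: centre of underside, z up. Same form as the heat filter: spigot 0-6 mm, straight body to grip 6-22 mm, socket in its top. All filters weigh about 80 g.
- grey_filter: Black round cell, 54 mm wide, 22 mm tall, with dark grey neutral-density glass, loose, upright on a 4 mm mat, 25 mm or more from the next. Origin: centre of underside, z up. Same form as the heat filter: spigot 0-6 mm, straight body to grip 6-22 mm, socket in its top. Stacked cells stand 16 mm apart.
- amber_filter: A spare, not needed now and to be left where it stands on the mat: the same kind and size of cell as the other filters (54 mm across, 22 mm tall, origin at the centre of its underside), with amber (orange) glass.
- illuminator: Fixed white block 150 x 110 x 55 mm high; toe at -x, black lamp house at +x (63 mm high), black knobs at +-y. Origin: on the table under the light exit, the round black collar (54 mm wide, pale lens) on top: rim 78 mm up, socket like the filters'. Seated filters' origins lie on its axis 72, 88, 104 and 120 mm above the origin (1st to 4th).
- dropper_bottle: Bystander: small white dropper bottle, loose and light, 36 mm across, 85 mm tall, standing. Origin at the centre of its underside.
- post: Bystander: loose steel optical post, 25 mm across and 80 mm tall, on a 60 mm round foot. Origin at the centre of its underside.
- driver: Bystander: screwdriver with red handle, 170 mm long, lying loose on the table beyond the work. Its x axis runs from handle to tip.

How it is judged:
On the way, in this order (a step that is already met when the one before it is completed fails the run):
1. pale green heat filter seated in the light exit, level and let go (horizontal distance between heat_filter and illuminator below 0.006 m and z of heat_filter in the frame of illuminator between 0.0695 and 0.074 m and angle between heat_filter's own z axis and vertical below 0.07 rad and contact force between the fingers and heat_filter below 0.1 N and linear speed of heat_filter below 0.02 m/s), for 0.2 s.
2. white frosted filter seated on the green one, level and let go (horizontal distance between frosted_filter and illuminator below 0.006 m and z of frosted_filter in the frame of illuminator between 0.0855 and 0.09 m and angle between frosted_filter's own z axis and vertical below 0.07 rad and contact force between the fingers and frosted_filter below 0.1 N and linear speed of frosted_filter below 0.02 m/s), for 0.2 s.
3. blue filter seated on the white one, level and let go (horizontal distance between blue_filter and illuminator below 0.006 m and z of blue_filter in the frame of illuminator between 0.1015 and 0.106 m and angle between blue_filter's own z axis and vertical below 0.07 rad and contact force between the fingers and blue_filter below 0.1 N and linear speed of blue_filter below 0.02 m/s), for 0.2 s.
4. dark grey filter seated on the blue one, level and let go (horizontal distance between grey_filter and illuminator below 0.006 m and z of grey_filter in the frame of illuminator between 0.1175 and 0.122 m and angle between grey_filter's own z axis and vertical below 0.07 rad and contact force between the fingers and grey_filter below 0.1 N and linear speed of grey_filter below 0.02 m/s), for 0.2 s.
At the end, for the whole second after the job is handed in: From the bottom up, green, white, blue and grey filter stand in one stack on the light exit, right way up, each within 6 mm of its axis, within 2 to 2.5 mm of its fully seated height (72, 88, 104, 120 mm above the illuminator's origin), tilted less than 0.07 rad, released and at rest (all of step 1 and all of step 2 and all of step 3 and all of step 4); the robot touches nothing.
It fails at once if the spare amber filter is disturbed (moved more than 15 mm or tipped) (distance of amber_filter from where it was at the start of the episode above 0.015 m or angle between amber_filter's own z axis and vertical above 0.3 rad).
It fails at once if the bottle, the post or the screwdriver is disturbed (moved more than 15 mm, or bottle or post tipped) (distance of any of dropper_bottle, post, driver from where it was at the start of the episode above 0.015 m or angle between any of dropper_bottle, post's own z axis and vertical above 0.3 rad).
It fails at once if one of the four filters is dropped or knocked (moves faster than 0.5 m/s, a fall of about 13 mm, while not held) ((linear speed of heat_filter above 0.5 m/s and contact force between the fingers and heat_filter below 0.05 N) or (linear speed of frosted_filter above 0.5 m/s and contact force between the fingers and frosted_filter below 0.05 N) or (linear speed of blue_filter above 0.5 m/s and contact force between the fingers and blue_filter below 0.05 N) or (linear speed of grey_filter above 0.5 m/s and contact force between the fingers and grey_filter below 0.05 N)).
It also fails if it takes over 90 s, if anything falls off the work surface, if the arm or the gripper's body presses on something with over 40 N, if the wrist force passes 120 N, or if a joint passes its speed limit or range.

ROBOT

A 6-joint arm with a two-finger parallel gripper is mounted at the origin on the work surface. World frame = base frame: x ahead of the robot, y to its left, z up, the work surface at z = 0. Lengths are in m, angles in rad, forces in N, time in s.
With the tool pointing down it reaches from about 0.325 to 0.9 m from the base axis. Payload 6.1 kg.
Tool frame: the origin (TCP) lies midway between the tips of the shut fingers; the grasp point (between the pads) lies 19 mm behind it; z points along the fingers, y is the line along which they close (so a half turn about z gives the same grasp; the last joint's range is limited). The gripper opens to 87 mm and grips with 3 to 60 N. Pads are 19 mm wide; open, the fingers measure 117 mm over their backs; the gripper's body (75 mm by 190 mm) begins 51 mm behind the grasp point.
Start: joints at [1.069, 0.22, 1.526, -0, 1.395, -0.126], TCP at [0.229, 0.581, 0.223] pointing down, gripper open.
Joint ranges: [-2.98, 2.98], [-0.91, 2.08], [0.09, 2.57], [-1.24, 4.39], [0.2, 2.65], [-2.68, 2.68]. Speed limits (rad/s): [2.57, 2.57, 3.01, 3.14, 3.14, 3.14].

INTERFACE

Orientations are given as [roll, pitch, yaw] about the fixed x, y, z axes, in that order (R = Rz(yaw) Ry(pitch) Rx(roll)).
In Python, from station import manip, eyes gives the robot as it stands.
- The arm moves only by the tool jog_arm, never from a script. Its arguments are lists of equal length, an entry for each row: "xyz": the shift along the tool's x, y, z normalised to -1 to 1, where 1 is 0.2 m, a list of three; "turn": the turn, a rotation vector about the tool's x, y, z normalised to -1 to 1, where 1 is pi rad, a list of three. In form: {"xyz": [[tx, ty, tz], ...], "turn": [[wx, wy, wz], ...]}. A call has exactly 10 rows; each row shifts and turns the commanded pose from where the row before left it, along the tool's axes as they then stand; what a row does not reach is not made up. A row lasts 1/10 s, in which the tool goes at most 50 mm and 8.59 degrees, less where a joint would pass 70% of its speed; a pose out of reach is approached as far as the arm can. A call with a number of a shift or a turn outside -1 to 1 is refused whole. A call with a gripper value outside its range is refused whole. "grip" is the opening, from -1 (shut) to 1 (fully open), set as the call begins (left out, the last holds). The fingers move at their own pace and stop on an object; "squeeze" is the grip in N (left out, the last holds). Time passes only in rows, so rows that do not move let the fingers close, or fill a call up. It gives the time, the measured TCP pose, the force, the opening and the grip force at its end, in the units of the state.
- manip.sense(): the state, without advancing time (a new reading comes with each control period).
- eyes.capture(name): name is "scene" or "side" or "wrist"; returns (picture, depth): 420x560x3 uint8, red, green, blue; 420x560 float32, m along the optical axis (not along the pixel's ray), 0 where there is no reading.
- eyes.camera_params(name): a dict with "camera_matrix" (3x3 intrinsics, pixels), "pose" (4x4, takes a point from camera to world coordinates); the wrist camera has in their place "T_tool_cam" (4x4, takes a point from camera to tool coordinates, whose origin is the TCP and whose axes are the flange's). Camera axes: x right, y up, looking along -z (the intrinsics and any distortion apply to the point x, -y, -z); pixel columns grow to the right and rows downward; lengths in m; the calibration is good to about 2 mm. The wrist camera is an equidistant fisheye: a pixel r from the principal point sees the ray r / f radians off the axis. A picture is of the moment at which its call begins: read the wrist's pose just before it. camera_params takes no time and is no camera call.
- manip.close_job(): hands the job in; it is judged then, once.
The state is a dict: "clock": time; "qpos": joint angles; "qvel": joint speeds; "effort": joint torques, N m; "eef_pos": TCP position; "tool_rot": TCP orientation; "ft_force": force on the tool from outside, world axes, zero at the start; "torque": the same for the moment, N m; "gripper_width": finger opening in m; "grasp_force": force on a finger pad.
Only numpy, scipy, OpenCV 4.12 (cv2) and the standard library are available. Lean on these libraries where they do the work, as an engineer would, in place of code of your own. Each camera call takes 0.05 s, during which the arm holds its last target. There are 200 camera calls.

## Working session

There is one attempt and no reset: what is moved stays moved. The work goes in short steps, Python scripts to look and compute and a tool call to move; the robot and the scene stay as the last step left them, time stands still between calls to the robot, and variables do not carry over. Pictures are saved under pics/ and viewed, at most 14 in all, crops included, and the job is handed in when it is done.

Besides the shell and the picture viewer there is one more tool, called after "Call:" in YAML: its name, and indented under it one key for each argument. jog_arm: Moves the arm, as the interface text tells. Its arguments: {"type":"object","properties":{"xyz":{"type":"array"},"turn":{"type":"array"},"grip":{"type":"number"},"squeeze":{"type":"number"}},"required":["xyz","turn"]}

```bash
mkdir -p pics; ls; python3 - <<'E'
from station import manip, eyes
import cv2,numpy as np
print(manip.sense())
for n in("scene","side"):
    p,d=eyes.capture(n); np.savez(f"pics/{n}0.npz",p=p,d=d); cv2.imwrite(f"pics/{n}0.png",p[:,:,::-1]); print(n,eyes.camera_params(n))
print(eyes.camera_params("wrist"))
E
```

```text
pics
{'clock': 0.0, 'qpos': array([ 1.06885759e+00,  2.21198995e-01,  1.52761029e+00, -1.25486555e-05,
        1.39471723e+00, -1.26104117e-01]), 'qvel': array([-0.00113328,  0.00042655,  0.00046343, -0.00015947, -0.00113917,
       -0.00103953]), 'effort': array([-1.10700176e-05, -4.94610214e+01, -3.87378681e+01,  6.99078734e-02,
        5.71860373e-02, -1.51862241e-04]), 'eef_pos': array([0.22911245, 0.58081979, 0.22145451]), 'tool_rot': array([-3.13967259e+00, -2.30969743e-04,  2.76576002e+00]), 'ft_force': array([-0.74281541,  0.59020889, -0.13925813]), 'torque': array([-0.01422842,  0.04115127, -0.01171499]), 'grasp_force': 0.0, 'gripper_width': 0.08695784899414628}
scene {'camera_matrix': array([[495.14964097,   0.        , 281.02058933],
       [  0.        , 495.14964097, 214.53724255],
       [  0.        ,   0.        ,   1.        ]]), 'pose': array([[ 8.33456302e-01, -4.75214388e-01,  2.81996240e-01,
         9.15157674e-01],
       [ 5.52585240e-01,  7.16405599e-01, -4.25925545e-01,
        -4.74339310e-01],
       [ 3.82261791e-04,  5.10817289e-01,  8.59689218e-01,
    
[... 369 characters left out ...]
941778,  0.62901413, -0.69444109, -0.6459028 ],
       [ 0.01939108,  0.74585444,  0.66582666,  0.65815491],
       [ 0.        ,  0.        ,  0.        ,  1.        ]])}
{'camera_matrix': array([[325.1922621 ,   0.        , 286.9861129 ],
       [  0.        , 325.1922621 , 208.68905365],
       [  0.        ,   0.        ,   1.        ]]), 'T_tool_cam': array([[-2.66650566e-04,  9.52201657e-01,  3.05470021e-01,
         8.31998895e-02],
       [ 9.99999826e-01,  9.32654498e-05,  5.82194623e-04,
         5.84650530e-04],
       [ 5.25876885e-04,  3.05470123e-01, -9.52201516e-01,
        -1.60533374e-01],
       [ 0.00000000e+00,  0.00000000e+00,  0.00000000e+00,
         1.00000000e+00]])}
```

View pics/scene0.png

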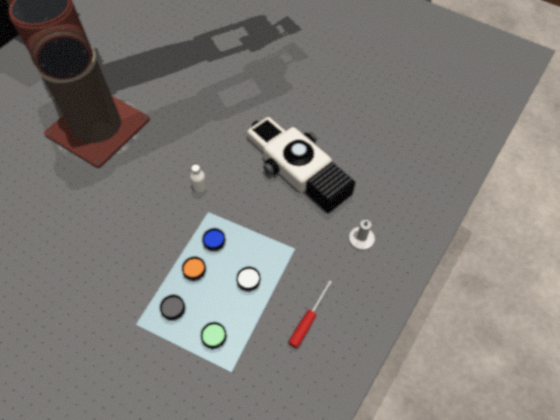

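View pics/side0.png

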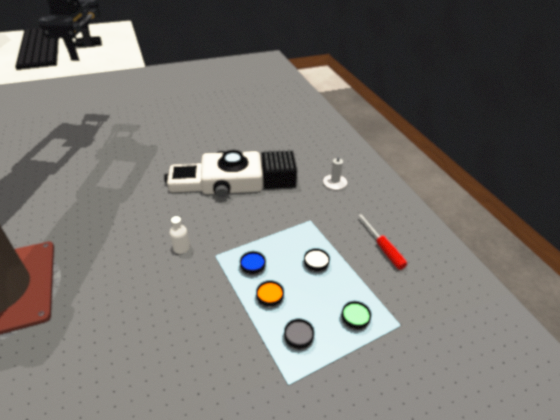

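The pictures show in the scene view: blue (214,239), amber (194,268), grey (172,307), white (248,278), green (213,335), light exit (298,151), bottle (198,180), post (362,235). The side view is consistent. I'll measure glass masks on a plane and the depth of the rims.

```bash
cat > h.py <<'E'
import numpy as np,cv2
from station import manip,eyes
from scipy.optimize import least_squares
def cast(n,uv,z):
    P=eyes.camera_params(n);K=P["camera_matrix"];T=P["pose"]
    uv=np.atleast_2d(uv).astype(float)
    r=np.c_[(uv[:,0]-K[0,2])/K[0,0],-(uv[:,1]-K[1,2])/K[1,1],-np.ones(len(uv))]@T[:3,:3].T
    return T[:3,3]+r*((z-T[2,3])/r[:,2])[:,None]
def cloud(n,d):
    P=eyes.camera_params(n);K=P["camera_matrix"];T=P["pose"]
    v,u=np.mgrid[:420,:560]
    c=np.stack([(u-K[0,2])/K[0,0]*d,-(v-K[1,2])/K[1,1]*d,-d],-1)
    return c@T[:3,:3].T+T[:3,3]
E
python3 - <<'E'
from h import *
S={"scene":dict(blue=(214,239),amber=(194,268),grey=(172,307),white=(248,278),green=(213,335),exit=(298,151),bottle=(196,172),post=(365,226)),
"side":dict(blue=(253,262),amber=(270,293),grey=(299,333),white=(317,260),green=(356,315),exit=(233,160),bottle=(177,225),post=(338,163))}
for n in S:
    f=np.load(f"pics/{n}0.npz");p,d=f["p"],f["d"];C=cloud(n,d)
    g=cv2.cvtColor(p,cv2.COLOR_RGB2GRAY)
    for k,(u,v) in S[n].items():
        zt={"exit":.078,"bottle":.085,"post":.08}.get(k,.026)
        c0=cast(n,(u,v),zt)[0]
        w=C[v-24:v+25,u-24:u+25].reshape(-1,3)
        near=np.hypot(*(w[:,:2]-c0[:2]).T)<.045
        q=w[near&(abs(w[:,2]-zt)<.004)]
        print(n,k,"z at px",C[v,u].round(3),"n",len(q),end=" ")
        if len(q)>8:
            (cx,cy),r=cv2.minEnclosingCircle(q[:,:2].astype(np.float32)); print("enc",round(cx,4),round(cy,4),"r",round(r,4),"zmed",np.median(q[:,2]).round(4),end=" ")
        # dark-ring silhouette / glass via colour
        if k in("blue","amber","white","green","exit"):
            hsv=cv2.cvtColor(p,cv2.COLOR_RGB2HSV);m=np.zeros(g.shape,np.uint8)
            V=g if k!="blue" else p[:,:,2]
            m[v-11:v+12,u-13:u+14]=(V[v-11:v+12,u-13:u+14]>90)
            nl,l,st,ce=cv2.connectedComponentsWithStats(m)
            i=l[v,u]; print("glass",cast(n,ce[i],zt-.007)[0].round(4),st[i,4],st[i,2:4],end="")
        print()
E
```

```text
scene blue z at px [ 0.485 -0.108  0.019] n 194 enc 0.4849 -0.1081 r 0.0285 zmed 0.0253 glass [ 0.483  -0.1064  0.019 ] 529 [27 23]
scene amber z at px [ 0.493 -0.193  0.021] n 219 enc 0.4922 -0.1924 r 0.0288 zmed 0.0251 glass [ 0.4907 -0.1909  0.019 ] 505 [27 23]
scene grey z at px [ 0.511 -0.291  0.02 ] n 239 enc 0.5115 -0.2899 r 0.0279 zmed 0.0254 
scene white z at px [ 0.608 -0.145  0.02 ] n 207 enc 0.6101 -0.1446 r 0.028 zmed 0.0251 glass [ 0.6072 -0.1432  0.019 ] 560 [27 23]
scene green z at px [ 0.624 -0.292  0.024] n 259 enc 0.6235 -0.2902 r 0.0279 zmed 0.0251 glass [ 0.6211 -0.2902  0.019 ] 558 [27 23]
scene exit z at px [0.529 0.184 0.071] n 159 enc 0.5283 0.1896 r 0.0287 zmed 0.0767 glass [0.5268 0.1909 0.071 ] 157 [16 13]
scene bottle z at px [ 0.362 -0.008  0.077] n 39 enc 0.359 -0.0024 r 0.01 zmed 0.0852 
scene post z at px [0.77  0.088 0.072] n 14 enc 0.7706 0.0881 r 0.0111 zmed 0.0794 
side blue z at px [ 0.486 -0.108  0.019] n 174 enc 0.4844 -0.1087 r 0.0284 zmed 0.0248 glass [ 0.4885 -0.104   0.019 ] 485 [27 23]
side amber z at px [ 0.493 -0.194  0.021] n 209 enc 0.4925 -0.1927 r 0.0281 zmed 0.0248 glass [ 0.4947 -0.1897  0.019 ] 457 [27 23]
side grey z at px [ 0.512 -0.29   0.018] n 257 enc 0.5119 -0.291 r 0.028 zmed 0.025 
side white z at px [ 0.611 -0.147  0.02 ] n 173 enc 0.611 -0.1466 r 0.0285 zmed 0.0246 glass [ 0.6151 -0.1424  0.019 ] 470 [27 23]
side green z at px [ 0.624 -0.29   0.018] n 219 enc 0.6241 -0.2911 r 0.0276 zmed 0.0248 glass [ 0.6259 -0.2887  0.019 ] 495 [27 23]
side exit z at px [0.527 0.181 0.07 ] n 95 enc 0.5276 0.1883 r 0.028 zmed 0.0767 glass [0.5288 0.1919 0.071 ] 123 [16 10]
side bottle z at px [ 0.358 -0.013  0.077] n 48 enc 0.3576 -0.0045 r 0.0089 zmed 0.0838 
side post z at px [0.767 0.085 0.07 ] n 7
```

Call:
jog_arm:
  xyz:
    - [0, 0, 0]
    - [0, 0, 0]
    - [0, 0, 0]
    - [0, 0, 0]
    - [0, 0, 0]
    - [0, 0, 0]
    - [0, 0, 0]
    - [0, 0, 0]
    - [0, 0, 0]
    - [0, 0, 0]
  turn:
    - [0, 0, 0.038]
    - [0, 0, 0.038]
    - [0, 0, 0.038]
    - [0, 0, 0.038]
    - [0, 0, 0.038]
    - [0, 0, 0.038]
    - [0, 0, 0.038]
    - [0, 0, 0.038]
    - [0, 0, 0.038]
    - [0, 0, 0.038]
  grip: 0.6
  squeeze: 10

```text
clock: 1.1
eef_pos: [0.2292, 0.581, 0.2219]
tool_rot: [-3.141, 0.001, 1.567]
ft_force: [-0.1, -0.3, -0.9]
gripper_width: 0.0694
grasp_force: 0.0
```

Call:
jog_arm:
  xyz:
    - [-0.198, 0.09, 0]
    - [-0.198, 0.09, 0]
    - [-0.198, 0.09, 0]
    - [-0.198, 0.09, 0]
    - [-0.198, 0.09, 0]
    - [-0.198, 0.09, 0]
    - [-0.198, 0.09, 0]
    - [-0.198, 0.09, 0]
    - [-0.198, 0.09, 0]
    - [-0.198, 0.09, 0]
  turn:
    - [0, 0, 0]
    - [0, 0, 0]
    - [0, 0, 0]
    - [0, 0, 0]
    - [0, 0, 0]
    - [0, 0, 0]
    - [0, 0, 0]
    - [0, 0, 0]
    - [0, 0, 0]
    - [0, 0, 0]

```text
clock: 2.1
eef_pos: [0.41, 0.1839, 0.2223]
tool_rot: [-3.141, 0.0, 1.572]
ft_force: [1.3, 0.8, 0.2]
gripper_width: 0.0693
grasp_force: 0.0
```

Call:
jog_arm:
  xyz:
    - [-0.198, 0.09, 0.05]
    - [-0.198, 0.09, 0.05]
    - [-0.198, 0.09, 0.05]
    - [-0.198, 0.09, 0.05]
    - [-0.198, 0.09, 0.05]
    - [-0.198, 0.09, 0.05]
    - [-0.198, 0.09, 0.05]
    - [-0.198, 0.09, 0.05]
    - [-0.198, 0.09, 0.05]
    - [-0.198, 0.09, 0.05]
  turn:
    - [0, 0, 0]
    - [0, 0, 0]
    - [0, 0, 0]
    - [0, 0, 0]
    - [0, 0, 0]
    - [0, 0, 0]
    - [0, 0, 0]
    - [0, 0, 0]
    - [0, 0, 0]
    - [0, 0, 0]

```text
clock: 3.1
eef_pos: [0.5905, -0.2118, 0.1215]
tool_rot: [-3.141, -0.001, 1.572]
ft_force: [-0.3, -0.0, 0.3]
gripper_width: 0.0695
grasp_force: 0.0
```

Call:
jog_arm:
  xyz:
    - [-0.099, 0.042, 0]
    - [-0.099, 0.042, 0]
    - [-0.099, 0.042, 0]
    - [-0.097, 0.04, 0]
    - [0, 0, 0.09]
    - [0, 0, 0.09]
    - [0, 0, 0.09]
    - [0, 0, 0.09]
    - [0, 0, 0]
    - [0, 0, 0]
  turn:
    - [0, 0, 0]
    - [0, 0, 0]
    - [0, 0, 0]
    - [0, 0, 0]
    - [0, 0, 0]
    - [0, 0, 0]
    - [0, 0, 0]
    - [0, 0, 0]
    - [0, 0, 0]
    - [0, 0, 0]

```text
clock: 4.1
eef_pos: [0.623, -0.2881, 0.0494]
tool_rot: [-3.14, -0.001, 1.573]
ft_force: [0.1, 0.0, 0.4]
gripper_width: 0.0697
grasp_force: 0.0
```

```bash
python3 - <<'E'
from h import *
s=manip.sense();print(s["eef_pos"],s["tool_rot"],s["gripper_width"])
p,d=eyes.capture("wrist");cv2.imwrite("pics/w1.png",p[:,:,::-1])
p,d=eyes.capture("side");cv2.imwrite("pics/s1.png",p[150:400,200:480,::-1].repeat(2,0).repeat(2,1))
E
```

```text
[ 0.62304377 -0.28806629  0.04944829] [-3.13990139e+00 -1.05915613e-03  1.57257997e+00] 0.069726807620849
```

View pics/w1.png

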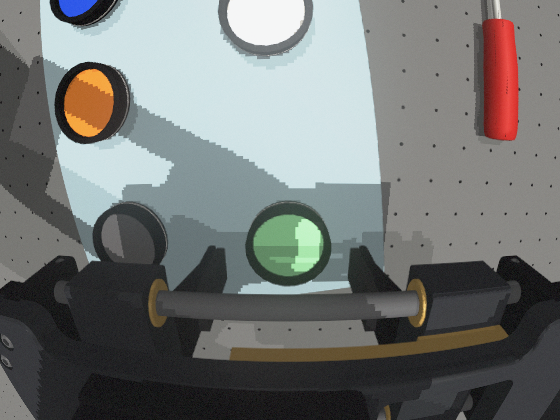

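The green cell at (288,245) lies centred between the finger tips at about (205,270) and (370,270). Descending with a small correction, then closing.

Call:
jog_arm:
  xyz:
    - [-0.013, 0.004, 0.03]
    - [0, 0, 0.04]
    - [0, 0, 0.04]
    - [0, 0, 0.04]
    - [0, 0, 0.036]
    - [0, 0, 0]
    - [0, 0, 0]
    - [0, 0, 0]
    - [0, 0, 0]
    - [0, 0, 0]
  turn:
    - [0, 0, 0]
    - [0, 0, 0]
    - [0, 0, 0]
    - [0, 0, 0]
    - [0, 0, 0]
    - [0, 0, 0]
    - [0, 0, 0]
    - [0, 0, 0]
    - [0, 0, 0]
    - [0, 0, 0]

```text
clock: 5.2
eef_pos: [0.6248, -0.2917, 0.0139]
tool_rot: [3.141, 0.0, 1.572]
ft_force: [-0.9, -0.3, 0.7]
gripper_width: 0.0697
grasp_force: 0.0
```

Call:
jog_arm:
  xyz:
    - [0, 0, 0]
    - [0, 0, 0]
    - [0, 0, 0]
    - [0, 0, 0]
    - [0, 0, 0]
    - [0, 0, 0]
    - [0, 0, 0]
    - [0, 0, 0]
    - [0, 0, 0]
    - [0, 0, 0]
  turn:
    - [0, 0, 0]
    - [0, 0, 0]
    - [0, 0, 0]
    - [0, 0, 0]
    - [0, 0, 0]
    - [0, 0, 0]
    - [0, 0, 0]
    - [0, 0, 0]
    - [0, 0, 0]
    - [0, 0, 0]
  grip: -0.2
  squeeze: 10

```text
clock: 6.2
eef_pos: [0.6244, -0.2916, 0.0134]
tool_rot: [-3.142, 0.0, 1.572]
ft_force: [-1.4, -0.4, 1.3]
gripper_width: 0.0534
grasp_force: 10.0
```

Call:
jog_arm:
  xyz:
    - [0, 0, -0.05]
    - [0, 0, -0.12]
    - [0, 0, -0.12]
    - [0, 0, -0.12]
    - [0, 0, -0.12]
    - [0.1, -0.02, 0]
    - [0.2, -0.04, 0]
    - [0.2, -0.04, 0]
    - [0.2, -0.04, 0]
    - [0.2, -0.04, 0]
  turn:
    - [0, 0, 0]
    - [0, 0, 0]
    - [0, 0, 0]
    - [0, 0, 0]
    - [0, 0, 0]
    - [0, 0, 0]
    - [0, 0, 0]
    - [0, 0, 0]
    - [0, 0, 0]
    - [0, 0, 0]

```text
clock: 7.2
eef_pos: [0.5878, -0.1102, 0.1199]
tool_rot: [3.141, 0.0, 1.572]
ft_force: [0.9, 0.5, -1.5]
gripper_width: 0.0539
grasp_force: 10.0
```

Call:
jog_arm:
  xyz:
    - [0.2, -0.04, 0]
    - [0.2, -0.04, 0]
    - [0.2, -0.04, 0]
    - [0.2, -0.04, 0]
    - [0.2, -0.04, 0]
    - [0.2, -0.04, 0]
    - [0.2, -0.04, 0]
    - [0.1, -0.022, 0]
    - [0, 0, 0]
    - [0, 0, 0]
  turn:
    - [0, 0, 0]
    - [0, 0, 0]
    - [0, 0, 0]
    - [0, 0, 0]
    - [0, 0, 0]
    - [0, 0, 0]
    - [0, 0, 0]
    - [0, 0, 0]
    - [0, 0, 0]
    - [0, 0, 0]

```text
clock: 8.2
eef_pos: [0.5275, 0.1885, 0.1197]
tool_rot: [3.141, 0.0, 1.573]
ft_force: [0.5, -1.1, -1.0]
gripper_width: 0.0537
grasp_force: 10.0
```

```bash
python3 - <<'E'
from h import *
s=manip.sense();print(s["eef_pos"],s["tool_rot"],s["gripper_width"],s["grasp_force"],s["ft_force"])
p,d=eyes.capture("wrist");cv2.imwrite("pics/w2.png",p[:,:,::-1])
E
```

```text
[0.52748407 0.18847405 0.11973826] [3.14100946e+00 3.59580816e-04 1.57341370e+00] 0.053702149141041405 9.999876664951444 [ 0.45270972 -1.09536773 -1.02494605]
```

View pics/w2.png

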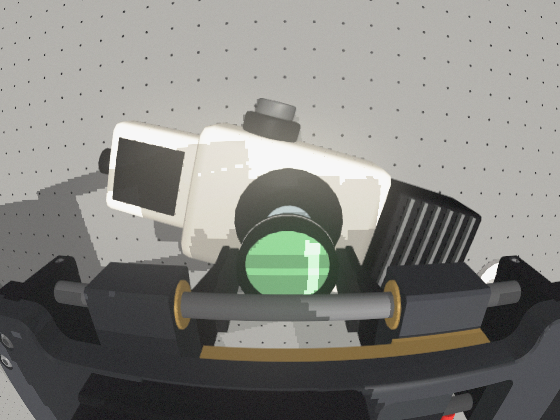

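The held green cell (288,262) lines up with the collar (288,215) behind and below it. Lowering.

Call:
jog_arm:
  xyz:
    - [0, 0, 0.04]
    - [0, 0, 0.04]
    - [0, 0, 0.04]
    - [0, 0, 0.03]
    - [0, 0, 0.015]
    - [0, 0, 0.015]
    - [0, 0, 0.006]
    - [0, 0, 0.003]
    - [0, 0, 0]
    - [0, 0, 0]
  turn:
    - [0, 0, 0]
    - [0, 0, 0]
    - [0, 0, 0]
    - [0, 0, 0]
    - [0, 0, 0]
    - [0, 0, 0]
    - [0, 0, 0]
    - [0, 0, 0]
    - [0, 0, 0]
    - [0, 0, 0]

```text
clock: 9.25
eef_pos: [0.5276, 0.1884, 0.0818]
tool_rot: [3.141, -0.0, 1.572]
ft_force: [-0.3, 0.4, -0.2]
gripper_width: 0.054
grasp_force: 10.0
```

Call:
jog_arm:
  xyz:
    - [0, 0, 0.002]
    - [0, 0, 0.002]
    - [0, 0, 0.002]
    - [0, 0, 0]
    - [0, 0, 0]
    - [0, 0, 0]
    - [0, 0, 0]
    - [0, 0, 0]
    - [0, 0, 0]
    - [0, 0, 0]
  turn:
    - [0, 0, 0]
    - [0, 0, 0]
    - [0, 0, 0]
    - [0, 0, 0]
    - [0, 0, 0]
    - [0, 0, 0]
    - [0, 0, 0]
    - [0, 0, 0]
    - [0, 0, 0]
    - [0, 0, 0]

```text
clock: 10.25
eef_pos: [0.5277, 0.1885, 0.0813]
tool_rot: [3.141, -0.0, 1.572]
ft_force: [-2.7, -0.4, 5.8]
gripper_width: 0.054
grasp_force: 10.0
```

Contact (5.8 N) at the expected seated height. Releasing, then lifting slowly.

Call:
jog_arm:
  xyz:
    - [0, 0, 0]
    - [0, 0, 0]
    - [0, 0, 0]
    - [0, 0, 0]
    - [0, 0, 0]
    - [0, 0, 0]
    - [0, 0, -0.02]
    - [0, 0, -0.08]
    - [0, 0, -0.15]
    - [0, 0, -0.15]
  turn:
    - [0, 0, 0]
    - [0, 0, 0]
    - [0, 0, 0]
    - [0, 0, 0]
    - [0, 0, 0]
    - [0, 0, 0]
    - [0, 0, 0]
    - [0, 0, 0]
    - [0, 0, 0]
    - [0, 0, 0]
  grip: 0.6

```text
clock: 11.25
eef_pos: [0.5269, 0.1882, 0.1609]
tool_rot: [-3.14, 0.0, 1.572]
ft_force: [0.8, 0.2, 1.0]
gripper_width: 0.0701
grasp_force: 0.0
```

```bash
cat >> h.py <<'E'
def top(n,xy,zt,tag=None):
    p,d=eyes.capture(n);C=cloud(n,d)
    near=np.hypot(C[...,0]-xy[0],C[...,1]-xy[1])<.04
    m=near&(abs(C[...,2]-zt)<.004);q=C[m]
    if tag: cv2.imwrite(f"pics/{tag}.png",p[:,:,::-1])
    if len(q)<8: print(n,"few",len(q));return
    (cx,cy),r=cv2.minEnclosingCircle(q[:,:2].astype(np.float32))
    A=np.c_[q[:,:2]-q[:,:2].mean(0),np.ones(len(q))];c=np.linalg.lstsq(A,q[:,2],rcond=None)[0]
    print(n,"centre",round(cx,4),round(cy,4),"r",round(r,4),"z",np.median(q[:,2]).round(4),"tilt",np.hypot(*c[:2]).round(3),len(q))
E
python3 - <<'E'
from h import *
s=manip.sense();print(s["eef_pos"])
top("scene",(.528,.189),.094,"sc2");top("side",(.528,.189),.094,"si2")
E
```

```text
[0.52689094 0.1881949  0.16087137]
scene centre 0.527 0.1899 r 0.0289 z 0.0927 tilt 0.008 160
side centre 0.5289 0.1876 r 0.0287 z 0.0926 tilt 0.004 100
```

View pics/si2.png

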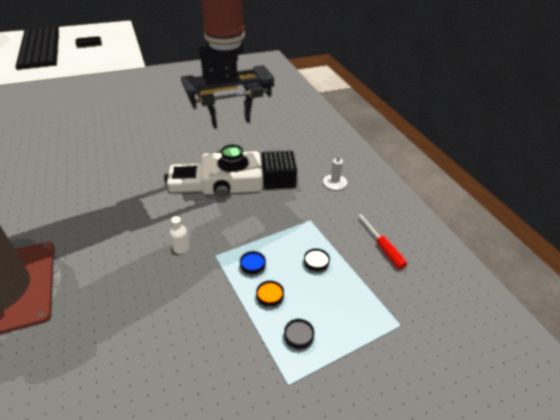

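The side picture shows the green filter seated on the light exit (233,153), level, 16 mm above the collar. Next the white one.

Call:
jog_arm:
  xyz:
    - [-0.16, 0.04, 0]
    - [-0.2, 0.05, 0]
    - [-0.2, 0.05, 0]
    - [-0.2, 0.05, 0.05]
    - [-0.2, 0.05, 0.05]
    - [-0.2, 0.05, 0.05]
    - [-0.2, 0.05, 0.05]
    - [-0.2, 0.05, 0.05]
    - [-0.11, 0.028, 0.05]
    - [0, 0, 0]
  turn:
    - [0, 0, 0]
    - [0, 0, 0]
    - [0, 0, 0]
    - [0, 0, 0]
    - [0, 0, 0]
    - [0, 0, 0]
    - [0, 0, 0]
    - [0, 0, 0]
    - [0, 0, 0]
    - [0, 0, 0]

```text
clock: 12.35
eef_pos: [0.6104, -0.1485, 0.098]
tool_rot: [-3.139, -0.0, 1.568]
ft_force: [-0.1, 0.7, -0.2]
gripper_width: 0.0693
grasp_force: 0.0
```

Call:
jog_arm:
  xyz:
    - [0, 0, 0.09]
    - [0, 0, 0.09]
    - [0, 0, 0.09]
    - [0, 0, 0.08]
    - [0, 0, 0.05]
    - [0, 0, 0.028]
    - [0, 0, 0]
    - [0, 0, 0]
    - [0, 0, 0]
    - [0, 0, 0]
  turn:
    - [0, 0, 0]
    - [0, 0, 0]
    - [0, 0, 0]
    - [0, 0, 0]
    - [0, 0, 0]
    - [0, 0, 0]
    - [0, 0, 0]
    - [0, 0, 0]
    - [0, 0, 0]
    - [0, 0, 0]

```text
clock: 13.35
eef_pos: [0.6121, -0.1458, 0.0157]
tool_rot: [3.14, 0.001, 1.572]
ft_force: [-0.1, -0.6, 0.6]
gripper_width: 0.0692
grasp_force: 0.0
```

Call:
jog_arm:
  xyz:
    - [0, 0, 0]
    - [0, 0, 0]
    - [0, 0, 0]
    - [0, 0, 0]
    - [0, 0, 0]
    - [0, 0, 0]
    - [0, 0, 0]
    - [0, 0, 0]
    - [0, 0, 0]
    - [0, 0, 0]
  turn:
    - [0, 0, 0]
    - [0, 0, 0]
    - [0, 0, 0]
    - [0, 0, 0]
    - [0, 0, 0]
    - [0, 0, 0]
    - [0, 0, 0]
    - [0, 0, 0]
    - [0, 0, 0]
    - [0, 0, 0]
  grip: -0.2

```text
clock: 14.35
eef_pos: [0.6115, -0.1456, 0.0149]
tool_rot: [3.142, 0.0, 1.572]
ft_force: [-1.6, 0.1, 3.2]
gripper_width: 0.0536
grasp_force: 10.0
```

Call:
jog_arm:
  xyz:
    - [0, 0, -0.05]
    - [0, 0, -0.13]
    - [0, 0, -0.13]
    - [0, 0, -0.13]
    - [0, 0, -0.135]
    - [0.1, -0.025, 0]
    - [0.2, -0.05, 0]
    - [0.2, -0.05, 0]
    - [0.2, -0.05, 0]
    - [0.2, -0.05, 0]
  turn:
    - [0, 0, 0]
    - [0, 0, 0]
    - [0, 0, 0]
    - [0, 0, 0]
    - [0, 0, 0]
    - [0, 0, 0]
    - [0, 0, 0]
    - [0, 0, 0]
    - [0, 0, 0]
    - [0, 0, 0]

```text
clock: 15.35
eef_pos: [0.5644, 0.0368, 0.1285]
tool_rot: [-3.14, -0.001, 1.572]
ft_force: [0.4, -0.0, -1.0]
gripper_width: 0.0538
grasp_force: 10.0
```

Call:
jog_arm:
  xyz:
    - [0.2, -0.05, 0]
    - [0.2, -0.05, 0]
    - [0.2, -0.05, 0]
    - [0.13, -0.032, 0]
    - [0.041, -0.01, 0]
    - [0, 0, 0]
    - [0, 0, 0]
    - [0, 0, 0]
    - [0, 0, 0]
    - [0, 0, 0]
  turn:
    - [0, 0, 0]
    - [0, 0, 0]
    - [0, 0, 0]
    - [0, 0, 0]
    - [0, 0, 0]
    - [0, 0, 0]
    - [0, 0, 0]
    - [0, 0, 0]
    - [0, 0, 0]
    - [0, 0, 0]

```text
clock: 16.35
eef_pos: [0.528, 0.1876, 0.1297]
tool_rot: [3.142, 0.0, 1.571]
ft_force: [-0.3, -0.2, -0.6]
gripper_width: 0.0539
grasp_force: 10.0
```

Call:
jog_arm:
  xyz:
    - [0.004, 0, 0.03]
    - [0, 0, 0.03]
    - [0, 0, 0.03]
    - [0, 0, 0.025]
    - [0, 0, 0.015]
    - [0, 0, 0.01]
    - [0, 0, 0.008]
    - [0, 0, 0.003]
    - [0, 0, 0]
    - [0, 0, 0]
  turn:
    - [0, 0, 0]
    - [0, 0, 0]
    - [0, 0, 0]
    - [0, 0, 0]
    - [0, 0, 0]
    - [0, 0, 0]
    - [0, 0, 0]
    - [0, 0, 0]
    - [0, 0, 0]
    - [0, 0, 0]

```text
clock: 17.35
eef_pos: [0.5278, 0.1894, 0.0997]
tool_rot: [3.141, -0.0, 1.572]
ft_force: [0.2, 1.0, -0.8]
gripper_width: 0.0541
grasp_force: 10.0
```

Call:
jog_arm:
  xyz:
    - [0, 0, 0.002]
    - [0, 0, 0.002]
    - [0, 0, 0]
    - [0, 0, 0]
    - [0, 0, 0]
    - [0, 0, 0]
    - [0, 0, 0]
    - [0, 0, 0]
    - [0, 0, 0]
    - [0, 0, 0]
  turn:
    - [0, 0, 0]
    - [0, 0, 0]
    - [0, 0, 0]
    - [0, 0, 0]
    - [0, 0, 0]
    - [0, 0, 0]
    - [0, 0, 0]
    - [0, 0, 0]
    - [0, 0, 0]
    - [0, 0, 0]

```text
clock: 18.35
eef_pos: [0.5278, 0.1894, 0.0989]
tool_rot: [3.141, -0.0, 1.572]
ft_force: [-0.1, 0.7, 0.8]
gripper_width: 0.0545
grasp_force: 10.0
```

Call:
jog_arm:
  xyz:
    - [0, 0, 0.002]
    - [0, 0, 0.002]
    - [0, 0, 0]
    - [0, 0, 0]
    - [0, 0, 0]
    - [0, 0, 0]
    - [0, 0, 0]
    - [0, 0, 0]
    - [0, 0, 0]
    - [0, 0, 0]
  turn:
    - [0, 0, 0]
    - [0, 0, 0]
    - [0, 0, 0]
    - [0, 0, 0]
    - [0, 0, 0]
    - [0, 0, 0]
    - [0, 0, 0]
    - [0, 0, 0]
    - [0, 0, 0]
    - [0, 0, 0]

```text
clock: 19.35
eef_pos: [0.5278, 0.1894, 0.0987]
tool_rot: [3.141, 0.0, 1.572]
ft_force: [-2.9, -0.0, 6.8]
gripper_width: 0.054
grasp_force: 10.0
```

Firm contact at the seated height (0.0987). Release and check.

Call:
jog_arm:
  xyz:
    - [0, 0, 0]
    - [0, 0, 0]
    - [0, 0, 0]
    - [0, 0, 0]
    - [0, 0, 0]
    - [0, 0, 0]
    - [0, 0, -0.02]
    - [0, 0, -0.08]
    - [0, 0, -0.12]
    - [0, 0, -0.12]
  turn:
    - [0, 0, 0]
    - [0, 0, 0]
    - [0, 0, 0]
    - [0, 0, 0]
    - [0, 0, 0]
    - [0, 0, 0]
    - [0, 0, 0]
    - [0, 0, 0]
    - [0, 0, 0]
    - [0, 0, 0]
  grip: 0.6

```text
clock: 20.35
eef_pos: [0.5273, 0.1893, 0.1666]
tool_rot: [-3.141, 0.0, 1.572]
ft_force: [1.2, 0.4, 0.4]
gripper_width: 0.0694
grasp_force: 0.0
```

```bash
python3 - <<'E'
from h import *
top("scene",(.528,.189),.110,"sc3");top("side",(.528,.189),.110,"si3")
s=manip.sense();print(s["eef_pos"])
for xy in((.4847,-.1084),(.5117,-.2905),(.4923,-.1925)): top("side",xy,.026)
E
```

```text
scene centre 0.5279 0.19 r 0.0297 z 0.1086 tilt 0.003 170
side centre 0.5273 0.1896 r 0.0281 z 0.1086 tilt 0.002 101
[0.53029996 0.18993265 0.17033192]
side centre 0.4851 -0.1088 r 0.0284 z 0.0249 tilt 0.009 174
side centre 0.512 -0.291 r 0.0284 z 0.025 tilt 0.003 253
side centre 0.4928 -0.1932 r 0.028 z 0.0247 tilt 0.005 210
```

Call:
jog_arm:
  xyz:
    - [-0.16, -0.023, 0]
    - [-0.2, -0.029, 0]
    - [-0.2, -0.029, 0]
    - [-0.2, -0.029, 0]
    - [-0.2, -0.029, 0.06]
    - [-0.2, -0.029, 0.06]
    - [-0.2, -0.029, 0.06]
    - [-0.13, -0.018, 0.06]
    - [0, 0, 0.06]
    - [0, 0, 0]
  turn:
    - [0, 0, 0]
    - [0, 0, 0]
    - [0, 0, 0]
    - [0, 0, 0]
    - [0, 0, 0]
    - [0, 0, 0]
    - [0, 0, 0]
    - [0, 0, 0]
    - [0, 0, 0]
    - [0, 0, 0]

```text
clock: 21.6
eef_pos: [0.4826, -0.108, 0.1028]
tool_rot: [-3.136, -0.003, 1.57]
ft_force: [-0.5, 0.8, 0.0]
gripper_width: 0.0696
grasp_force: 0.0
```

Call:
jog_arm:
  xyz:
    - [0, 0.004, 0.09]
    - [0, 0, 0.09]
    - [0, 0, 0.09]
    - [0, 0, 0.09]
    - [0, 0, 0.06]
    - [0, 0, 0.028]
    - [0, 0, 0]
    - [0, 0, 0]
    - [0, 0, 0]
    - [0, 0, 0]
  turn:
    - [0, 0, 0]
    - [0, 0, 0]
    - [0, 0, 0]
    - [0, 0, 0]
    - [0, 0, 0]
    - [0, 0, 0]
    - [0, 0, 0]
    - [0, 0, 0]
    - [0, 0, 0]
    - [0, 0, 0]

```text
clock: 22.6
eef_pos: [0.4865, -0.109, 0.0171]
tool_rot: [3.14, 0.001, 1.572]
ft_force: [0.3, 0.2, 0.3]
gripper_width: 0.0697
grasp_force: 0.0
```

Call:
jog_arm:
  xyz:
    - [0, 0, 0]
    - [0, 0, 0]
    - [0, 0, 0]
    - [0, 0, 0]
    - [0, 0, 0]
    - [0, 0, 0]
    - [0, 0, 0]
    - [0, 0, 0]
    - [0, 0, 0]
    - [0, 0, 0]
  turn:
    - [0, 0, 0]
    - [0, 0, 0]
    - [0, 0, 0]
    - [0, 0, 0]
    - [0, 0, 0]
    - [0, 0, 0]
    - [0, 0, 0]
    - [0, 0, 0]
    - [0, 0, 0]
    - [0, 0, 0]
  grip: -0.2

```text
clock: 23.6
eef_pos: [0.4858, -0.1088, 0.0165]
tool_rot: [3.142, 0.0, 1.572]
ft_force: [-0.9, -0.3, 3.9]
gripper_width: 0.0534
grasp_force: 10.0
```

Call:
jog_arm:
  xyz:
    - [0, 0, -0.05]
    - [0, 0, -0.15]
    - [0, 0, -0.15]
    - [0, 0, -0.15]
    - [0, 0, -0.158]
    - [0.1, 0.014, 0]
    - [0.2, 0.028, 0]
    - [0.2, 0.028, 0]
    - [0.2, 0.028, 0]
    - [0.2, 0.028, 0]
  turn:
    - [0, 0, 0]
    - [0, 0, 0]
    - [0, 0, 0]
    - [0, 0, 0]
    - [0, 0, 0]
    - [0, 0, 0]
    - [0, 0, 0]
    - [0, 0, 0]
    - [0, 0, 0]
    - [0, 0, 0]

```text
clock: 24.6
eef_pos: [0.5108, 0.0729, 0.1484]
tool_rot: [3.141, -0.0, 1.572]
ft_force: [0.2, -0.3, 0.2]
gripper_width: 0.053
grasp_force: 10.0
```

Call:
jog_arm:
  xyz:
    - [0.2, 0.028, 0]
    - [0.2, 0.028, 0]
    - [0.13, 0.019, 0]
    - [0.061, 0.009, 0]
    - [0, 0, 0]
    - [0, 0, 0]
    - [0, 0, 0]
    - [0, 0, 0]
    - [0, 0, 0]
    - [0, 0, 0]
  turn:
    - [0, 0, 0]
    - [0, 0, 0]
    - [0, 0, 0]
    - [0, 0, 0]
    - [0, 0, 0]
    - [0, 0, 0]
    - [0, 0, 0]
    - [0, 0, 0]
    - [0, 0, 0]
    - [0, 0, 0]

```text
clock: 25.6
eef_pos: [0.5275, 0.1889, 0.148]
tool_rot: [3.142, 0.0, 1.571]
ft_force: [-0.0, 0.2, -0.8]
gripper_width: 0.0536
grasp_force: 10.0
```

Call:
jog_arm:
  xyz:
    - [0, 0, 0.03]
    - [0, 0, 0.03]
    - [0, 0, 0.03]
    - [0, 0, 0.025]
    - [0, 0, 0.016]
    - [0, 0, 0.01]
    - [0, 0, 0.008]
    - [0, 0, 0.005]
    - [0, 0, 0]
    - [0, 0, 0]
  turn:
    - [0, 0, 0]
    - [0, 0, 0]
    - [0, 0, 0]
    - [0, 0, 0]
    - [0, 0, 0]
    - [0, 0, 0]
    - [0, 0, 0]
    - [0, 0, 0]
    - [0, 0, 0]
    - [0, 0, 0]

```text
clock: 26.6
eef_pos: [0.5276, 0.1896, 0.1173]
tool_rot: [3.141, -0.0, 1.572]
ft_force: [0.4, -0.9, -0.4]
gripper_width: 0.0532
grasp_force: 10.0
```

Call:
jog_arm:
  xyz:
    - [0, 0, 0.002]
    - [0, 0, 0.002]
    - [0, 0, 0]
    - [0, 0, 0]
    - [0, 0, 0]
    - [0, 0, 0]
    - [0, 0, 0]
    - [0, 0, 0]
    - [0, 0, 0]
    - [0, 0, 0]
  turn:
    - [0, 0, 0]
    - [0, 0, 0]
    - [0, 0, 0]
    - [0, 0, 0]
    - [0, 0, 0]
    - [0, 0, 0]
    - [0, 0, 0]
    - [0, 0, 0]
    - [0, 0, 0]
    - [0, 0, 0]

```text
clock: 27.6
eef_pos: [0.5276, 0.1895, 0.1165]
tool_rot: [3.141, -0.0, 1.572]
ft_force: [-0.2, 0.0, 1.5]
gripper_width: 0.0535
grasp_force: 10.0
```

Call:
jog_arm:
  xyz:
    - [0, 0, 0.002]
    - [0, 0, 0.001]
    - [0, 0, 0]
    - [0, 0, 0]
    - [0, 0, 0]
    - [0, 0, 0]
    - [0, 0, 0]
    - [0, 0, 0]
    - [0, 0, 0]
    - [0, 0, 0]
  turn:
    - [0, 0, 0]
    - [0, 0, 0]
    - [0, 0, 0]
    - [0, 0, 0]
    - [0, 0, 0]
    - [0, 0, 0]
    - [0, 0, 0]
    - [0, 0, 0]
    - [0, 0, 0]
    - [0, 0, 0]

```text
clock: 28.6
eef_pos: [0.5276, 0.1896, 0.1164]
tool_rot: [3.141, -0.0, 1.572]
ft_force: [-1.7, -0.9, 5.2]
gripper_width: 0.0534
grasp_force: 10.0
```

Call:
jog_arm:
  xyz:
    - [0, 0, 0]
    - [0, 0, 0]
    - [0, 0, 0]
    - [0, 0, 0]
    - [0, 0, 0]
    - [0, 0, 0]
    - [0, 0, -0.02]
    - [0, 0, -0.08]
    - [0, 0, -0.12]
    - [0, 0, -0.1]
  turn:
    - [0, 0, 0]
    - [0, 0, 0]
    - [0, 0, 0]
    - [0, 0, 0]
    - [0, 0, 0]
    - [0, 0, 0]
    - [0, 0, 0]
    - [0, 0, 0]
    - [0, 0, 0]
    - [0, 0, 0]
  grip: 0.6

```text
clock: 29.6
eef_pos: [0.5275, 0.1896, 0.181]
tool_rot: [3.141, -0.0, 1.572]
ft_force: [1.0, -0.3, 0.3]
gripper_width: 0.0695
grasp_force: 0.0
```

```bash
python3 - <<'E'
from h import *
top("scene",(.528,.189),.126,"sc4");top("side",(.528,.189),.126,"si4")
s=manip.sense();print(s["eef_pos"])
for xy in((.5117,-.2905),(.4923,-.1925)): top("side",xy,.026)
E
```

```text
scene centre 0.5266 0.1895 r 0.0295 z 0.1249 tilt 0.007 168
side centre 0.5278 0.1882 r 0.0293 z 0.1247 tilt 0.009 108
[0.52975242 0.19005149 0.18356633]
side centre 0.5121 -0.2906 r 0.0285 z 0.0249 tilt 0.004 248
side centre 0.493 -0.1932 r 0.0282 z 0.0249 tilt 0.002 203
```

Call:
jog_arm:
  xyz:
    - [-0.16, -0.006, 0]
    - [-0.2, -0.007, 0]
    - [-0.2, -0.007, 0]
    - [-0.2, -0.007, 0]
    - [-0.2, -0.006, 0]
    - [-0.2, -0.007, 0]
    - [-0.2, -0.006, 0]
    - [-0.2, -0.007, 0]
    - [-0.2, -0.006, 0]
    - [-0.2, -0.007, 0]
  turn:
    - [0, 0, 0]
    - [0, 0, 0]
    - [0, 0, 0]
    - [0, 0, 0]
    - [0, 0, 0]
    - [0, 0, 0]
    - [0, 0, 0]
    - [0, 0, 0]
    - [0, 0, 0]
    - [0, 0, 0]

```text
clock: 30.8
eef_pos: [0.5135, -0.2036, 0.1779]
tool_rot: [-3.139, -0.001, 1.572]
ft_force: [-0.0, 0.5, 1.2]
gripper_width: 0.0694
grasp_force: 0.0
```

Call:
jog_arm:
  xyz:
    - [-0.2, -0.006, 0]
    - [-0.16, -0.005, 0]
    - [-0.08, -0.002, 0.06]
    - [0, 0, 0.09]
    - [0, 0, 0.09]
    - [0, 0, 0.09]
    - [0, 0, 0.09]
    - [0, 0, 0]
    - [0, 0, 0]
    - [0, 0, 0]
  turn:
    - [0, 0, 0]
    - [0, 0, 0]
    - [0, 0, 0]
    - [0, 0, 0]
    - [0, 0, 0]
    - [0, 0, 0]
    - [0, 0, 0]
    - [0, 0, 0]
    - [0, 0, 0]
    - [0, 0, 0]

```text
clock: 31.8
eef_pos: [0.5127, -0.2903, 0.0962]
tool_rot: [3.141, 0.0, 1.572]
ft_force: [0.4, -0.4, -0.1]
gripper_width: 0.0695
grasp_force: 0.0
```

Settled over the grey cell; 82 mm down to z ≈ 0.014.

Call:
jog_arm:
  xyz:
    - [0, -0.003, 0.08]
    - [0, 0, 0.09]
    - [0, 0, 0.09]
    - [0, 0, 0.08]
    - [0, 0, 0.05]
    - [0, 0, 0.02]
    - [0, 0, 0]
    - [0, 0, 0]
    - [0, 0, 0]
    - [0, 0, 0]
  turn:
    - [0, 0, 0]
    - [0, 0, 0]
    - [0, 0, 0]
    - [0, 0, 0]
    - [0, 0, 0]
    - [0, 0, 0]
    - [0, 0, 0]
    - [0, 0, 0]
    - [0, 0, 0]
    - [0, 0, 0]

```text
clock: 32.8
eef_pos: [0.5122, -0.2909, 0.0146]
tool_rot: [3.14, 0.001, 1.572]
ft_force: [-0.3, -0.0, -0.2]
gripper_width: 0.0699
grasp_force: 0.0
```

Call:
jog_arm:
  xyz:
    - [0, 0, 0]
    - [0, 0, 0]
    - [0, 0, 0]
    - [0, 0, 0]
    - [0, 0, 0]
    - [0, 0, 0]
    - [0, 0, 0]
    - [0, 0, 0]
    - [0, 0, 0]
    - [0, 0, 0]
  turn:
    - [0, 0, 0]
    - [0, 0, 0]
    - [0, 0, 0]
    - [0, 0, 0]
    - [0, 0, 0]
    - [0, 0, 0]
    - [0, 0, 0]
    - [0, 0, 0]
    - [0, 0, 0]
    - [0, 0, 0]
  grip: -0.2

```text
clock: 33.8
eef_pos: [0.5117, -0.2905, 0.0139]
tool_rot: [3.142, 0.0, 1.572]
ft_force: [-0.3, 0.9, 2.4]
gripper_width: 0.0539
grasp_force: 10.0
```

Call:
jog_arm:
  xyz:
    - [0, 0, -0.05]
    - [0, 0, -0.17]
    - [0, 0, -0.17]
    - [0, 0, -0.17]
    - [0, 0, -0.17]
    - [0.1, 0.003, 0]
    - [0.2, 0.007, 0]
    - [0.2, 0.007, 0]
    - [0.2, 0.007, 0]
    - [0.2, 0.007, 0]
  turn:
    - [0, 0, 0]
    - [0, 0, 0]
    - [0, 0, 0]
    - [0, 0, 0]
    - [0, 0, 0]
    - [0, 0, 0]
    - [0, 0, 0]
    - [0, 0, 0]
    - [0, 0, 0]
    - [0, 0, 0]

```text
clock: 34.8
eef_pos: [0.5168, -0.1084, 0.1592]
tool_rot: [-3.141, -0.001, 1.572]
ft_force: [1.4, 0.5, -0.7]
gripper_width: 0.0543
grasp_force: 10.0
```

Call:
jog_arm:
  xyz:
    - [0.2, 0.007, 0]
    - [0.2, 0.007, 0]
    - [0.2, 0.007, 0]
    - [0.2, 0.007, 0]
    - [0.2, 0.007, 0]
    - [0.2, 0.007, 0]
    - [0.16, 0.006, 0]
    - [0.1, 0.001, 0]
    - [0.04, 0, 0]
    - [0, 0, 0]
  turn:
    - [0, 0, 0]
    - [0, 0, 0]
    - [0, 0, 0]
    - [0, 0, 0]
    - [0, 0, 0]
    - [0, 0, 0]
    - [0, 0, 0]
    - [0, 0, 0]
    - [0, 0, 0]
    - [0, 0, 0]

```text
clock: 35.8
eef_pos: [0.5263, 0.1903, 0.1592]
tool_rot: [-3.141, 0.0, 1.574]
ft_force: [0.1, -0.1, -0.5]
gripper_width: 0.0538
grasp_force: 10.0
```

Call:
jog_arm:
  xyz:
    - [0, 0, 0]
    - [0, 0, 0]
    - [0, 0, 0]
    - [0, 0, 0]
    - [0, 0, 0]
    - [0, 0, 0]
    - [0, 0, 0]
    - [0, 0, 0]
    - [0, 0, 0]
    - [0, 0, 0]
  turn:
    - [0, 0, 0]
    - [0, 0, 0]
    - [0, 0, 0]
    - [0, 0, 0]
    - [0, 0, 0]
    - [0, 0, 0]
    - [0, 0, 0]
    - [0, 0, 0]
    - [0, 0, 0]
    - [0, 0, 0]

```text
clock: 36.8
eef_pos: [0.527, 0.1896, 0.1597]
tool_rot: [-3.142, 0.0, 1.572]
ft_force: [1.0, -0.1, -1.3]
gripper_width: 0.0544
grasp_force: 10.0
```

Call:
jog_arm:
  xyz:
    - [0, 0.003, 0.03]
    - [0, 0, 0.03]
    - [0, 0, 0.03]
    - [0, 0, 0.02]
    - [0, 0, 0.014]
    - [0, 0, 0.01]
    - [0, 0, 0.008]
    - [0, 0, 0.004]
    - [0, 0, 0]
    - [0, 0, 0]
  turn:
    - [0, 0, 0]
    - [0, 0, 0]
    - [0, 0, 0]
    - [0, 0, 0]
    - [0, 0, 0]
    - [0, 0, 0]
    - [0, 0, 0]
    - [0, 0, 0]
    - [0, 0, 0]
    - [0, 0, 0]

```text
clock: 37.8
eef_pos: [0.5278, 0.1896, 0.1307]
tool_rot: [3.141, -0.0, 1.572]
ft_force: [-1.1, -0.3, -1.4]
gripper_width: 0.054
grasp_force: 10.0
```

Call:
jog_arm:
  xyz:
    - [0, 0, 0.002]
    - [0, 0, 0.002]
    - [0, 0, 0]
    - [0, 0, 0]
    - [0, 0, 0]
    - [0, 0, 0]
    - [0, 0, 0]
    - [0, 0, 0]
    - [0, 0, 0]
    - [0, 0, 0]
  turn:
    - [0, 0, 0]
    - [0, 0, 0]
    - [0, 0, 0]
    - [0, 0, 0]
    - [0, 0, 0]
    - [0, 0, 0]
    - [0, 0, 0]
    - [0, 0, 0]
    - [0, 0, 0]
    - [0, 0, 0]

```text
clock: 38.8
eef_pos: [0.5278, 0.1896, 0.1299]
tool_rot: [3.141, -0.0, 1.572]
ft_force: [0.3, 0.7, 0.9]
gripper_width: 0.0542
grasp_force: 10.0
```

Call:
jog_arm:
  xyz:
    - [0, 0, 0.002]
    - [0, 0, 0.001]
    - [0, 0, 0]
    - [0, 0, 0]
    - [0, 0, 0]
    - [0, 0, 0]
    - [0, 0, 0]
    - [0, 0, 0]
    - [0, 0, 0]
    - [0, 0, 0]
  turn:
    - [0, 0, 0]
    - [0, 0, 0]
    - [0, 0, 0]
    - [0, 0, 0]
    - [0, 0, 0]
    - [0, 0, 0]
    - [0, 0, 0]
    - [0, 0, 0]
    - [0, 0, 0]
    - [0, 0, 0]

```text
clock: 39.8
eef_pos: [0.5278, 0.1896, 0.1298]
tool_rot: [3.141, -0.0, 1.572]
ft_force: [-2.0, -0.4, 5.9]
gripper_width: 0.0537
grasp_force: 10.0
```

Call:
jog_arm:
  xyz:
    - [0, 0, 0]
    - [0, 0, 0]
    - [0, 0, 0]
    - [0, 0, 0]
    - [0, 0, 0]
    - [0, 0, 0]
    - [0, 0, -0.02]
    - [0, 0, -0.08]
    - [0, 0, -0.12]
    - [0, 0, -0.1]
  turn:
    - [0, 0, 0]
    - [0, 0, 0]
    - [0, 0, 0]
    - [0, 0, 0]
    - [0, 0, 0]
    - [0, 0, 0]
    - [0, 0, 0]
    - [0, 0, 0]
    - [0, 0, 0]
    - [0, 0, 0]
  grip: 0.6

```text
clock: 40.8
eef_pos: [0.5278, 0.1896, 0.1944]
tool_rot: [3.141, -0.0, 1.572]
ft_force: [0.8, 0.2, 0.0]
gripper_width: 0.0692
grasp_force: 0.0
```

```bash
python3 - <<'E'
from h import *
top("scene",(.528,.189),.142,"sc5");top("side",(.528,.189),.142,"si5")
top("side",(.4923,-.1925),.026)
E
```

```text
scene centre 0.5268 0.1897 r 0.0287 z 0.1413 tilt 0.001 164
side centre 0.5279 0.1876 r 0.0288 z 0.1404 tilt 0.006 101
side centre 0.4924 -0.1935 r 0.0281 z 0.0248 tilt 0.006 208
```

View pics/si5.png

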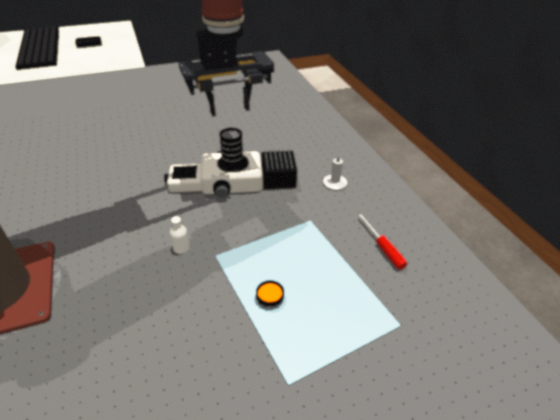

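The stack of four stands upright on the light exit (232,145), with its top at 0.141 m and level. Amber (270,293), bottle, post and driver are unmoved, and the gripper is clear. Handing in.

```bash
python3 -c "
from station import manip
print(manip.close_job())"
```

```text
the job is handed in; nothing more can be done
None
```

The green, white, blue and grey filters are stacked in that order on the light exit, measured level and at seated height, with the amber filter and bystanders left in place; the job is handed in at about 41 s, and no verdict was returned.

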